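# Spin the inspection turntable and stop it at the pointer

## Task

Flick the index pin of the inspection turntable with a fingertip so that the disc spins freely counter-clockwise (seen from above) and the dish of kernels shows all its sides; let the pin run untouched past the pointer at least once, then stop the disc with a fingertip on a later pass so that the pin stands in line with the pointer. Once the pin has passed the pointer, the disc must not come to rest anywhere else, so stop it right the first time. Push only, pick nothing up, and leave the dish on the turntable and the dish and vials around it where they are.

Things in the scene. Friction and masses are not known exactly. Their poses are not given: they have to be found in the camera images.
- turntable (a joint): turning angle of the disc in rad: 0 when the pin is in line with the pointer, growing counter-clockwise seen from above, without limit (in line again at 6.283, 12.566 and so on). It starts between -2.4 and -0.9. The bearing is almost free: flicked at 0.15 to 0.3 m/s at the pin, the disc turns more than once round, slowing by about 0.1 to 0.4 rad/s each second; at rest it stays.
- pin (a point): middle of the index pin, an upright steel pin 10 mm thick and 28 mm high on the disc's top, 82 mm from the axle; the only tall thing on the disc. This point is 14 mm above the disc's top and moves with the disc. The pin rebounds at about a quarter of its speed from a fingertip that stands still in its way.
- home (a point): fixed point where pin stands when the pin is in line with the pointer (82 mm from the axle, on the line from the axle to the pointer). The pointer is a flat steel blade on an arm of the stand, just outside the disc's rim and no higher than its top, on the robot's side of the turntable; its blunt tip points to the axle.
- axle (a point): fixed point on the vertical axle, at the level of the disc's top, 55 mm above the work surface. The disc is plain aluminium, 196 mm across and 12 mm thick, on a grey foot that is fixed to the worktop. Six small pegs 8 mm high, 38 mm from the axle, hold the dish in the middle. A fingertip pressed on the disc's top with a few N stops it at once.
- dish_mid (a point): middle of the loose clear dish of kernels, 68 mm across and 14 mm high, that lies in the centre of the disc and turns with it.
- lidded_dish: loose round aluminium dish with a lid, 61 mm across and 26 mm high, on the worktop to the right of the turntable; bystander. Origin: centre of its underside.
- vial_left: loose vial with a screw cap, 33 mm across and 78 mm high, on the worktop to the left of the turntable; bystander. Origin: centre of its underside.
- vial_back: loose vial with a screw cap, 33 mm across and 78 mm high, on the worktop behind the turntable; bystander. Origin: centre of its underside.
Mind the look-alikes: they are no part of the job. Leave any pink or red look-alike of the part that bears dish_mid alone.

How it is judged:
On the way, in this order (a step that is already met when the one before it is completed fails the run):
1. past the pointer, the disc spins on counter-clockwise with no finger touching it (value of joint turntable above 0.3 rad and velocity of joint turntable above 0.4 rad/s and contact force between turntable and the arm below 0.02 N and contact force between turntable and the fingers below 0.02 N), for 0.5 s.
2. a fingertip stops the disc with the pin in line with the pointer (value of joint turntable above 5 rad and contact force between turntable and the fingers above 0.05 N and horizontal distance between pin and home below 0.012 m).
At the end, for the whole second after the job is handed in: The disc is at rest, at least one pass later, with the pin within 12 mm of its place in line with the pointer; the dish of kernels lies in the middle of the disc and the lidded dish and both vials are within 15 mm of where they stood (value of joint turntable above 5 rad and horizontal distance between pin and home below 0.012 m and velocity of joint turntable between -0.04 and 0.04 rad/s and horizontal distance between dish_mid and axle below 0.01 m and z of dish_mid in the frame of axle below 0.012 m and distance of each of lidded_dish, vial_left, vial_back from where it was at the start of the episode below 0.015 m); the robot touches nothing.
It fails at once if the disc comes to rest elsewhere after the pin has passed the pointer (value of joint turntable above 0.3 rad and velocity of joint turntable between -0.03 and 0.03 rad/s and horizontal distance between pin and home above 0.014 m).
It fails at once if the dish of kernels is lifted or pushed out of its place on the disc (horizontal distance between dish_mid and axle above 0.012 m or z of dish_mid in the frame of axle above 0.017 m).
It fails at once if the lidded dish or a vial is lifted or pushed away (distance of any of lidded_dish, vial_left, vial_back from where it was at the start of the episode above 0.02 m).
It also fails if it takes over 54 s, if anything falls off the work surface, if the arm or the gripper's body presses on something with over 40 N, if the wrist force passes 120 N, or if a joint passes its speed limit or range.

## Robot

A 6-joint arm with a two-finger parallel gripper is mounted at the origin on a cart in front of the work surface, level with it; the furniture and walls round the work are solid. World frame = base frame: x ahead of the robot, y to its left, z up, the work surface at z = 0. Lengths are in m, angles in rad, forces in N, time in s.
With the tool pointing down it reaches from about 0.425 to 0.95 m from the base axis. Payload 14.7 kg.
Tool frame: the origin (TCP) lies between the finger pads; the fingertips stand r.tip_reach ahead of it and the grasp point (between the pads) lies 5 mm behind it (r.tip_reach is the distance from the TCP to the fingertips, in m); z points along the fingers, y is the line along which they close (so a half turn about z gives the same grasp; the last joint's range is limited). The gripper opens to 85 mm and grips with 20 to 120 N. Pads are 22 mm wide; open, the fingers measure 114 mm over their backs; the gripper's body (76 mm by 85 mm) begins 54 mm behind the grasp point. The pads swing forward as they close: fully open they stand 13 mm farther back than shut.
Start: joints at [-1.201, 0.48, 1.596, -0, 1.065, -0.047], TCP at [0.263, -0.594, 0.245] pointing down, gripper open.
Joint ranges: [-2.75, 2.75], [-0.82, 2.05], [0.23, 2.67], [-1.56, 4.7], [0.09, 2.69], [-2.92, 2.92]. Speed limits (rad/s): [1.89, 1.89, 2.39, 3.01, 3.01, 3.01].

## Interface

Orientations are given as a rotation vector (axis times angle).
In Python, from bench import state, eyes, job, r gives the robot as it stands. The module is installed in compiled form; this text tells all that it offers.
- The arm moves only by the tool apply_moves, never from a script. Its argument "increments" is a list of rows, each a list of 7 numbers: the opening in per cent of the stroke, from 0 (shut) to 100 (fully open), then the shift along the world's x, y, z scaled (see below), then the turn, a rotation vector about the world's x, y, z scaled (see below). In form: [[hand, tx, ty, tz, ax, ay, az], ...]. A call has 1 to 20 rows; each row shifts and turns the commanded pose from where the row before left it; what a row does not reach is not made up. The controller multiplies each number of a shift by 0.02 m and each number of a turn by 120 degrees. A row lasts 1/10 s, in which the tool goes at most 50 mm and 8.59 degrees, less where a joint would pass 70% of its speed; a pose out of reach is approached as far as the arm can. A call with a number of a shift or a turn outside -1 to 1 is refused whole. A call with a gripper value outside its range is refused whole. The fingers move at their own pace and stop on an object; the grip force is fixed at half the most. Time passes only in rows, so rows that do not move let the fingers close. It gives the time, the measured TCP pose, the force, the opening and the grip force at its end, in the units of the state.
- state(): the state, without advancing time (a new reading comes with each control period).
- eyes.capture(name): name is "scene" or "top"; returns a dict with "image" (400x640x3 uint8, red, green, blue), "vfov" (degrees; the focal length in pixels is half the picture's height over the tangent of half this angle, whatever the lens; pixels are square), "cx", "cy" (the principal point, pixels), "origin" and "rotation" of the camera in the world. Camera axes: x right, y up, looking along -z (the intrinsics and any distortion apply to the point x, -y, -z); pixel columns grow to the right and rows downward; lengths in m; the calibration is good to about 2 mm. A picture is of the moment at which its call begins. There is no depth.
- job.sign_off(): hands the job in; it is judged then, once.
Trained networks look in a picture, given as the dict that the camera call returned (one of the last four; its "shot" number tells which), for a name from the list of things; names that differ only in an ending like _2 or _b are one class to them, and where a whole thing is asked for, a point or a joint stands for the part that bears it (a point fixed in the world has none). Each returns a list of dicts, best first, with "confidence" (0 to 1); they miss things now and then, are a little off and sometimes report something else, mostly with a low value. They report only what shows in the picture. A call takes as long as a camera call. They do not tell look-alikes from the thing itself.
- eyes.outline_of(picture, thing): "pixels" (400x640 bool, what is visible of it) and "rect" ([left, top, right, bottom] in pixels, round what is visible of it).
The state is a dict: "clock": time; "joints": joint angles; "qvel": joint speeds; "joint_efforts": joint torques, N m; "ee_pos": TCP position; "orientation": TCP orientation; "force": force on the tool from outside, world axes, zero at the start; "torque": the same for the moment, N m; "finger_gap": finger opening in m; "grip_force": force on a finger pad.
Only numpy, scipy, OpenCV 4.12 (cv2) and the standard library are available. Lean on these libraries where they do the work, as an engineer would, in place of code of your own. Each camera call takes 0.05 s, during which the arm holds its last target. There are 200 camera calls.

## Working session

There is one attempt and no reset: what is moved stays moved. The work goes in short steps, Python scripts to look and compute and a tool call to move; the robot and the scene stay as the last step left them, time stands still between calls to the robot, and variables do not carry over. Pictures are saved under pics/ and viewed, at most 10 in all, crops included, and the job is handed in when it is done.

Besides the shell and the picture viewer there is one more tool, called after ">>>" as name([rows], argument=value, ...), one row to a line, values as JSON. apply_moves: Moves the arm, as the interface text tells. Its arguments: {"type":"object","properties":{"increments":{"type":"array"}},"required":["increments"]}

```bash
mkdir -p pics; cat > h.py <<'E'
import numpy as np, cv2
from bench import state, eyes, job, r
def ray(p,u,v):
    f=200/np.tan(np.radians(p["vfov"])/2)
    d=np.array([(u-p["cx"])/f,-(v-p["cy"])/f,-1.0])
    return np.array(p["origin"]),np.array(p["rotation"])@d
def atz(p,u,v,z):
    o,d=ray(p,u,v); return o+d*(z-o[2])/d[2]
def save(p,n): cv2.imwrite("pics/"+n+".png",p["image"][:,:,::-1])
E
python3 - <<'E'
from h import *
print(state()["clock"],r.tip_reach,state()["orientation"],state()["finger_gap"])
for c in("scene","top"):
    p=eyes.capture(c); save(p,c+"1"); print(c,{k:(np.round(v,3).tolist() if not isinstance(v,str) else v) for k,v in p.items() if k!="image"})
    for t in("turntable","pin","dish_mid","lidded_dish","vial_left","vial_back"):
        for o in eyes.outline_of(p,t)[:3]:
            ys,xs=np.nonzero(o["pixels"]); print(t,round(o["confidence"],2),o["rect"],xs.mean().round(1),ys.mean().round(1),len(xs))
E
```

```text
0.0 0.014 [-3.07245656e+00 -6.49728434e-01  2.95750729e-04] 0.08582023352204596
scene {'vfov': 45.724, 'cx': 310.914, 'cy': 197.867, 'origin': [-0.109, 0.708, 0.74], 'rotation': [0.49, -1.175, -2.153], 'shot': 1}
turntable 0.83 [274.6, 204.5, 353.5, 256.6] 314.2 232.0 2771
pin 0.75 [278.2, 206.1, 354.5, 256.3] 314.0 232.1 2715
dish_mid 0.97 [245.1, 217.5, 273.8, 236.8] 259.3 226.9 385
dish_mid 0.83 [312.9, 194.5, 337.3, 207.9] 324.9 201.3 234
dish_mid 0.64 [298.2, 217.2, 329.8, 236.7] 313.5 225.4 469
lidded_dish 0.68 [393.7, 185.0, 417.9, 205.5] 404.3 194.1 305
vial_left 0.97 [224.5, 273.6, 241.2, 301.4] 231.2 287.9 468
vial_back 0.63 [262.9, 178.6, 278.4, 210.1] 268.1 193.9 348
top {'vfov': 42.413, 'cx': 318.833, 'cy': 202.67, 'origin': [0.378, -0.04, 1.629], 'rotation': [0.142, -0.115, -1.591], 'shot': 2}
turntable 0.75 [276.0, 202.3, 338.5, 262.9] 307.9 234.3 2800
pin 0.84 [279.4, 206.0, 341.7, 265.3] 308.0 234.3 2761
dish_mid 0.82 [281.8, 176.3, 304.1, 195.8] 293.6 187.2 374
dish_mid 0.78 [298.1, 222.1, 318.8, 243.3] 307.8 233.5 385
dish_mid 0.72 [347.1, 187.4, 371.0, 215.9] 357.2 200.6 360
vial_back 0.42 [317.0, 154.2, 329.1, 172.1] 324.2 162.5 136
```

```bash
sed -i 's/np.array(p\["rotation"\])@d/cv2.Rodrigues(np.array(p["rotation"],float))[0]@d/' h.py
python3 - <<'E'
from h import *
a=cv2.imread("pics/top1.png")[140:290,230:430]; cv2.imwrite("pics/top1c.png",cv2.resize(a,None,fx=4,fy=4,interpolation=cv2.INTER_CUBIC))
a=cv2.imread("pics/scene1.png")[165:315,210:430]; cv2.imwrite("pics/scene1c.png",cv2.resize(a,None,fx=3.6,fy=3.6,interpolation=cv2.INTER_CUBIC))
p=dict(vfov=42.413,cx=318.833,cy=202.67,origin=[.378,-.04,1.629],rotation=[.142,-.115,-1.591])
for n,u,v,z in(("disc",307.9,234.3,.055),("dish",307.8,233.5,.062),("vb",324.2,162.5,.06),("d1",293.6,187.2,.01),("d3",357.2,200.6,.01)): print(n,atz(p,u,v,z).round(4))
p=dict(vfov=45.724,cx=310.914,cy=197.867,origin=[-.109,.708,.74],rotation=[.49,-1.175,-2.153])
for n,u,v,z in(("disc",314.2,232,.05),("dish",313.5,225.4,.062),("d1",259.3,226.9,.01),("d2",324.9,201.3,.01),("lid",404.3,194.1,.013),("vl",231.2,287.9,.039),("vb",268.1,193.9,.039)): print(n,atz(p,u,v,z).round(4))
E
```

```text
disc [0.54   0.0198 0.055 ]
dish [0.5417 0.0198 0.062 ]
vb [ 0.7633 -0.0356  0.06  ]
d1 [0.697  0.0644 0.01  ]
d3 [ 0.6483 -0.1374  0.01  ]
disc [0.5347 0.0262 0.05  ]
dish [0.5433 0.0191 0.062 ]
d1 [0.6968 0.0653 0.01  ]
d2 [ 0.6486 -0.1419  0.01  ]
lid [ 0.4975 -0.3169  0.013 ]
vl [0.5429 0.2806 0.039 ]
vb [ 0.7653 -0.0325  0.039 ]
```

View pics/top1c.png

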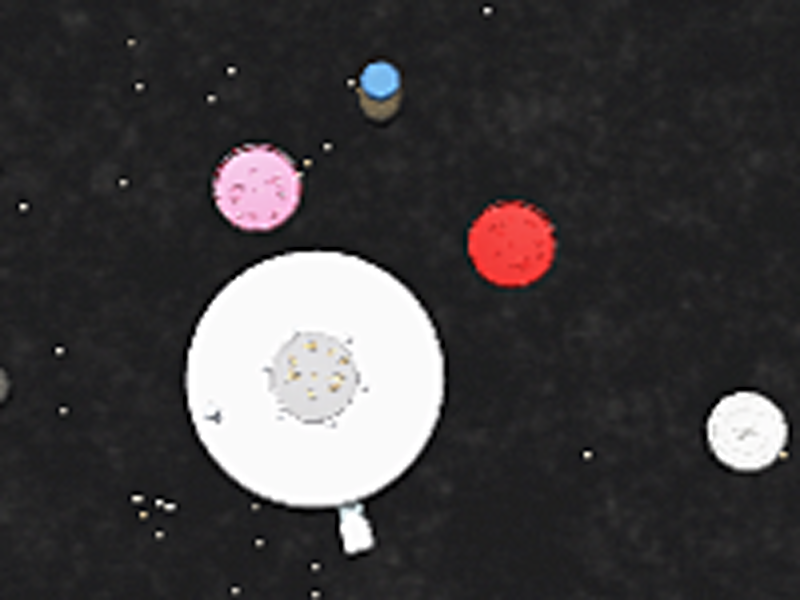

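View pics/scene1c.png

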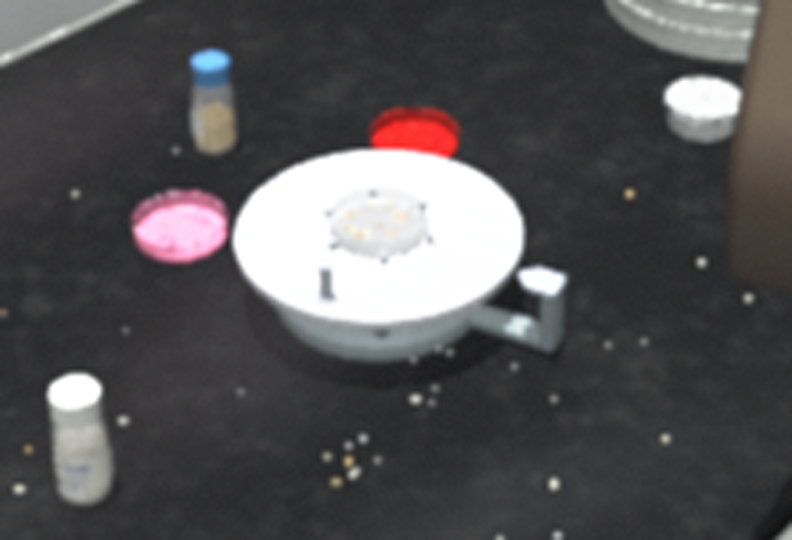

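```bash
python3 - <<'E'
from h import *
p=dict(vfov=42.413,cx=318.833,cy=202.67,origin=[.378,-.04,1.629],rotation=[.142,-.115,-1.591])
im=cv2.imread("pics/top1.png"); g=im.min(2)
m=(g>225).astype(np.uint8); n,l,s,c=cv2.connectedComponentsWithStats(m); k=1+s[1:,4].argmax()
print(s[k]); m=cv2.morphologyEx((l==k).astype(np.uint8),cv2.MORPH_OPEN,np.ones((9,9)))
cn=max(cv2.findContours(m,0,1)[0],key=len); (cx,cy),ax,an=cv2.fitEllipse(cn); print(cx,cy,ax)
A=atz(p,cx,cy,.055); print("axle",A)
for u in(cx-ax[0]/2,cx+ax[0]/2): print(np.linalg.norm(atz(p,u,cy,.055)-A))
m2=((g>150)).astype(np.uint8); m2[:267]=0; m2[:, :310]=0; m2[:,330:]=0
ys,xs=np.nonzero(m2[:283]); print(len(xs))
for y in np.unique(ys): print(y,xs[ys==y].mean(),(ys==y).sum())
for u,v,z in((xs.mean(),ys.mean(),.052),(283.3,243.5,.069)):
    q=atz(p,u,v,z)-A; print(q, np.hypot(*q[:2]),np.degrees(np.arctan2(q[1],q[0])))
print(g[238:250,277:292])
E
```

```text
[   0   16  640   27 4600]Traceback (most recent call last):
  File "<stdin>", line 6, in <module>
ValueError: max() iterable argument is empty
```

```bash
python3 - <<'E'
from h import *
p=dict(vfov=42.413,cx=318.833,cy=202.67,origin=[.378,-.04,1.629],rotation=[.142,-.115,-1.591])
im=cv2.imread("pics/top1.png"); g=im.min(2)
m=(g>128).astype(np.uint8); m[:198]=0;m[270:]=0;m[:,:270]=0;m[:,345:]=0
m=cv2.morphologyEx(m,cv2.MORPH_CLOSE,np.ones((7,7)));m=cv2.morphologyEx(m,cv2.MORPH_OPEN,cv2.getStructuringElement(2,(15,15)))
cn=max(cv2.findContours(m,0,1)[0],key=len); (cx,cy),ax,an=cv2.fitEllipse(cn); print(cx,cy,ax)
A=atz(p,cx,cy,.055); print("axle",A)
for u in(cx-ax[0]/2,cx+ax[0]/2): print(np.linalg.norm(atz(p,u,cy,.055)-A))
m2=((g>150)).astype(np.uint8); m2[:267]=0; m2[:, :310]=0; m2[:,330:]=0
ys,xs=np.nonzero(m2[:283])
for y in np.unique(ys): print(y,xs[ys==y].mean(),(ys==y).sum())
for u,v,z in((xs.mean(),ys.mean(),.052),(283.3,243.5,.069)):
    q=atz(p,u,v,z)-A; print(q, np.hypot(*q[:2]),np.degrees(np.arctan2(q[1],q[0])))
print(g[238:250,277:292])
E
```

```text
308.3323669433594 234.3655242919922 (63.205833435058594, 63.60215759277344)
axle [0.53975008 0.01849495 0.055     ]
0.0970430333539961
0.09681615963572945
267 317.0 5
268 317.0 5
269 317.5 6
270 318.0 7
271 318.0 7
272 318.5 8
273 318.5 8
274 319.0 7
275 319.0 7
276 319.0 7
277 317.5 4
[-0.11526017 -0.02761448 -0.003     ] 0.11852200459642084 -166.52681322354638
[-0.02736153  0.07593727  0.014     ] 0.08071631209507991 109.81498289277862
[[255 255 251 250 250 250 250 250 250 250 250 250 250 250 250]
 [255 255 251 250 250 251 251 250 250 250 250 250 250 250 250]
 [255 255 252 250 251 232 245 252 251 250 250 250 250 250 250]
 [212 255 254 251 247 243 245 245 251 251 250 250 250 250 250]
 [131 255 255 248 248 255 254 213 237 251 251 250 250 250 250]
 [ 28 255 255 254 236 255 210  98 242 255 251 250 250 250 250]
 [  0 255 255 245 187 131  93 120 211 250 251 250 250 250 250]
 [  5 160 255 255 254 247 227 129 236 254 251 250 250 250 250]
 [ 19  31 255 255 254 255 255 254 254 252 250 250 250 250 250]
 [ 24   0 206 255 254 251 252 252 251 250 250 250 250 250 250]
 [ 26   9 122 255 255 251 250 250 250 250 250 250 250 250 250]
 [ 29  18  30 255 255 254 251 250 250 250 250 250 250 250 250]]
```

>>> apply_moves([
  [0,0.416,1,0,0,0,0],
  [0,0.416,1,0,0,0,0],
  [0,0.416,1,0,0,0,0],
  [0,0.416,1,0,0,0,0],
  [0,0.416,1,0,0,0,0],
  [0,0.416,1,0,0,0,0],
  [0,0.416,1,0,0,0,0],
  [0,0.416,1,0,0,0,0],
  [0,0.416,1,0,0,0,0],
  [0,0.416,1,0,0,0,0],
  [0,0.416,1,0,0,0,0],
  [0,0.416,1,0,0,0,0],
  [0,0.416,1,0,0,0,0],
  [0,0.416,1,0,0,0,0],
  [0,0.416,1,0,0,0,0],
  [0,0.416,1,0,0,0,0],
  [0,0.416,1,0,0,0,0],
  [0,0.416,1,0,0,0,0],
  [0,0.416,1,0,0,0,0],
  [0,0.416,1,0,0,0,0],
])

```text
clock: 2.7
ee_pos: [0.4298, -0.1929, 0.2454]
orientation: [3.073, 0.65, 0.0]
force: [0.6, -0.2, -0.2]
finger_gap: 0.0002
grip_force: 0.0
```

>>> apply_moves([
  [0,0.416,1,0,0,0,0],
  [0,0.416,1,0,0,0,0],
  [0,0.416,1,0,0,0,0],
  [0,0.416,1,0,0,0,0],
  [0,0.416,1,0,0,0,0],
  [0,0.416,1,0,0,0,0],
  [0,0.416,1,0,0,0,0],
  [0,0.416,1,0,0,0,0],
  [0,0.416,1,0,0,0,0],
  [0,0.416,1,0,0,0,0],
  [0,0.416,1,-0.6,0,0,0],
  [0,0.416,1,-1,0,0,0],
  [0,0.416,1,-1,0,0,0],
  [0,0.416,1,-1,0,0,0],
  [0,0.416,1,-1,0,0,0],
  [0,0,0.25,-1,0,0,0],
  [0,0,0,-0.5,0,0,0],
  [0,0,0,0,0,0,0],
  [0,0,0,0,0,0,0],
])

```text
clock: 4.6
ee_pos: [0.5544, 0.1104, 0.1239]
orientation: [3.074, 0.649, 0.0]
force: [-0.0, 0.2, 0.5]
finger_gap: -0.0002
grip_force: 0.0
```

```bash
python3 - <<'E'
from h import *
s=state(); print(s["clock"],s["ee_pos"],s["orientation"],r.tip_reach,s["finger_gap"],s["force"])
p=eyes.capture("scene"); save(p,"s2"); a=p["image"][100:300,190:430,::-1]; cv2.imwrite("pics/s2c.png",cv2.resize(a,None,fx=3,fy=3,interpolation=cv2.INTER_CUBIC))
E
```

```text
4.6 [0.55435275 0.11037405 0.12387621] [3.07365863e+00 6.49418353e-01 3.05329474e-04] 0.014 -0.00024116444027687603 [-0.00100002  0.23382639  0.453249  ]
```

View pics/s2c.png

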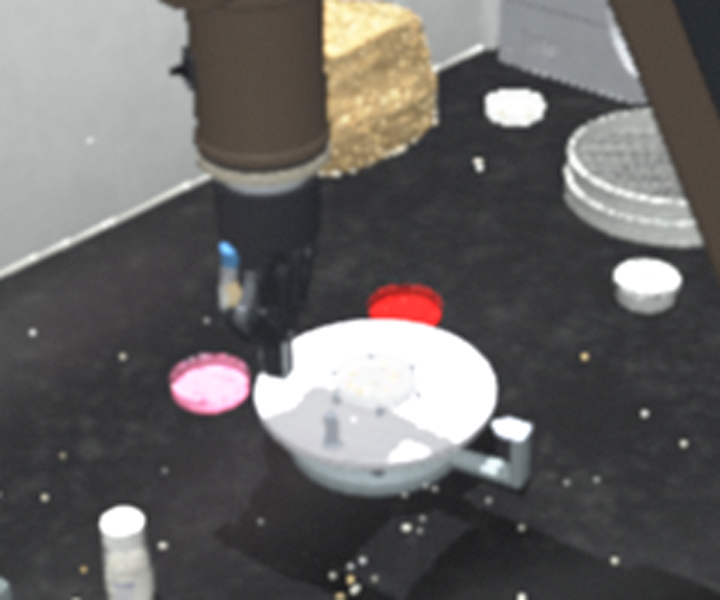

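>>> apply_moves([
  [0,0,0,-0.9,0,0,0],
  [0,0,0,-0.9,0,0,0],
  [0,0,0,-0.8,0,0,0],
  [0,0,0,0,0,0,0],
  [0,0,0,0,0,0,0],
])

```text
clock: 5.15
ee_pos: [0.5548, 0.1104, 0.0722]
orientation: [3.074, 0.649, 0.001]
force: [-0.4, 0.1, -0.4]
finger_gap: 0.0004
grip_force: 0.0
```

>>> apply_moves([
  [0,0,0,-0.1,0,0,0],
  [0,0,0,0,0,0,0],
  [0,0,0,0,0,0,0],
])

```text
clock: 5.45
ee_pos: [0.5547, 0.1107, 0.0699]
orientation: [3.074, 0.65, 0.001]
force: [-0.1, -0.1, -0.2]
finger_gap: 0.0001
grip_force: 0.0
```

>>> apply_moves([
  [0,0,0,-0.1,0,0,0],
  [0,0,0,0,0,0,0],
  [0,0,0,0,0,0,0],
])

```text
clock: 5.75
ee_pos: [0.5559, 0.1106, 0.0689]
orientation: [3.073, 0.65, 0.005]
force: [-1.1, -3.3, 23.4]
finger_gap: 0.0001
grip_force: 11.8
```

>>> apply_moves([
  [0,0,0,0.6,0,0,0],
  [0,0,0,0,0,0,0],
  [0,0,0,0,0,0,0],
  [0,-1,-0.37,0,0,0,0],
  [0,-1,-0.37,0,0,0,0],
  [0,-1,-0.37,0,0,0,0],
  [0,0,0,1,0,0,0],
  [0,0,0,1,0,0,0],
  [0,0,0,1,0,0,0],
  [0,-0.245,-0.9,0,0,0,0.066],
  [0,-0.245,-0.9,0,0,0,0.066],
  [0,-0.245,-0.9,0,0,0,0.066],
  [0,-0.245,-0.9,0,0,0,0.066],
  [0,-0.245,-0.9,0,0,0,0.066],
  [0,-0.245,-0.9,0,0,0,0.066],
  [0,0,0,0,0,0,0.066],
  [0,0,0,0,0,0,0.066],
  [0,0,0,0,0,0,0.066],
  [0,0,0,0,0,0,0.066],
])

```text
clock: 7.65
ee_pos: [0.4647, -0.0196, 0.1389]
orientation: [-1.947, -2.465, 0.001]
force: [-0.5, 1.0, -0.7]
finger_gap: 0.0002
grip_force: 0.0
```

```bash
python3 - <<'E'
from h import *
s=state(); print(s["clock"],s["ee_pos"])
T=[]
for i in range(8):
    c="scene" if i%4<3 else "top"; t=state()["clock"]; p=eyes.capture(c); save(p,f"f{i}_{c}"); T.append((round(t,3),c))
print(T)
tiles=[]
for i,(t,c) in enumerate(T):
    a=cv2.imread(f"pics/f{i}_{c}.png"); a=a[195:270,260:370] if c=="scene" else a[195:270,255:365]
    tiles.append(cv2.resize(a,(264,180),interpolation=cv2.INTER_CUBIC))
tiles.append(tiles[-1]*0)
cv2.imwrite("pics/m1.png",np.vstack([np.hstack(tiles[i:i+3]) for i in(0,3,6)]))
E
```

```text
7.65 [ 0.46467574 -0.01956463  0.13890731]
[(7.65, 'scene'), (7.7, 'scene'), (7.75, 'scene'), (7.8, 'top'), (7.85, 'scene'), (7.9, 'scene'), (7.95, 'scene'), (8.0, 'top')]
```

View pics/m1.png

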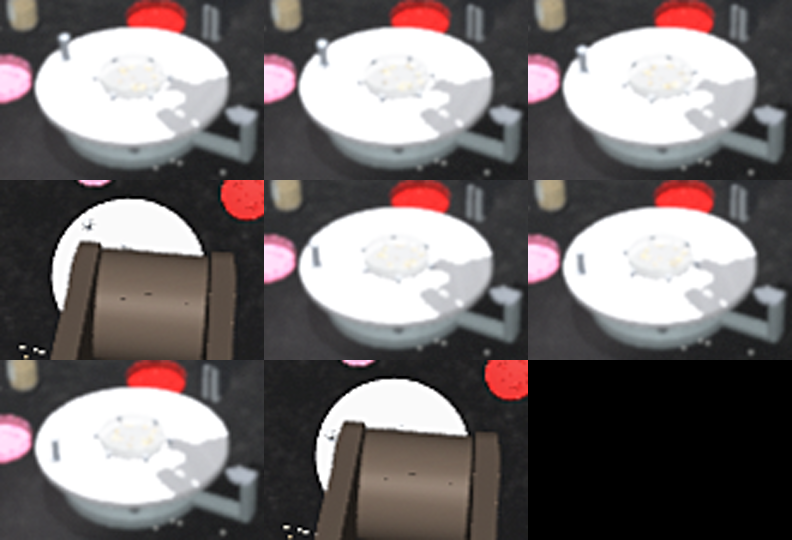

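```bash
cat >> h.py <<'E'
S=dict(vfov=45.724,cx=310.914,cy=197.867,origin=[-.109,.708,.74],rotation=[.49,-1.175,-2.153])
T=dict(vfov=42.413,cx=318.833,cy=202.67,origin=[.378,-.04,1.629],rotation=[.142,-.115,-1.591])
A=np.array([.540,.019,.055])
def ang(p,u,v,z=.069):
    q=(atz(p,u,v,z)-A)[:2]; return np.radians((np.degrees(np.arctan2(q[1],q[0]))-193.5)%360), np.hypot(*q)
E
python3 - <<'E'
from h import *
L=[(7.65,S,287.5,215.8),(7.7,S,284.2,217.1),(7.75,S,282.5,220),(7.8,T,291.7,214.2),(7.85,S,281.7,227.1),(7.9,S,282.1,229.6),(7.95,S,282.9,232.9),(8,T,282.9,226.7)]
R=[(t,)+ang(*x) for t,*x in L]; print(np.round(R,3)); R=np.array(R)
print(np.polyfit(R[:,0]-8,R[:,1],1))
o=cv2.Rodrigues(np.array(S["rotation"]))[0].T@(np.array([.4647,-.0195,.125])-S["origin"]);f=200/np.tan(np.radians(S["vfov"]/2));print(S["cx"]-f*o[0]/o[2],S["cy"]+f*o[1]/o[2])
E
```

```text
[[7.65  3.165 0.076]
 [7.7   3.271 0.081]
 [7.75  3.432 0.081]
 [7.8   3.576 0.078]
 [7.85  3.806 0.08 ]
 [7.9   3.935 0.081]
 [7.95  4.099 0.083]
 [8.    4.175 0.08 ]]
[3.08286195 4.22211254]
348.8724045582203 209.03257223722034
```

>>> apply_moves([
  [0,0,0,0,0,0,0],
  [0,0,0,0,0,0,0],
  [0,0,0,0,0,0,0],
  [0,0,0,0,0,0,0],
  [0,0,0,0,0,0,0],
  [0,0,0,0,0,0,0],
  [0,0,0,0,0,0,0],
  [0,0,0,0,0,0,0],
  [0,0,0,0,0,0,0],
  [0,0,0,0,0,0,0],
  [0,0,0,0,0,0,0],
  [0,0,0,0,0,0,0],
  [0,0,0,0,0,0,0],
  [0,0,0,0,0,0,0],
  [0,0,0,0,0,0,0],
  [0,0,0,0,0,0,0],
  [0,0,0,0,0,0,0],
  [0,0,0,0,0,0,0],
  [0,0,0,0,0,0,0],
])

```text
clock: 9.95
ee_pos: [0.465, -0.0196, 0.1393]
orientation: [-1.954, -2.46, 0.0]
force: [0.9, -0.7, -0.0]
finger_gap: -0.0002
grip_force: 0.0
```

```bash
cat >> h.py <<'E'
def track(frames):
    "frames: list of (t, gray) scene pictures; pin angle by difference to the brightest background, inside the ring r 70..94 mm"
    st=[g.astype(float) for _,g in frames]
    for i in (0,1,2,4,5,6): st.append(cv2.imread(f"pics/f{i}_scene.png").min(2).astype(float))
    bg=np.max(st,0); out=[]
    for t,g in frames:
        ys,xs=np.nonzero(bg-g>45); k=[]
        for u,v in zip(xs,ys):
            if 225>bg[v,u]: pass
            a,rr=ang(S,u,v); 
            if .066<rr<.096: k.append((u,v))
        if len(k)<6: out.append((t,np.nan,0,len(k))); continue
        m=np.median(k,0); k=np.array([q for q in k if np.hypot(*(q-m))<12]); u,v=k.mean(0)
        a,rr=ang(S,u,v); out.append((t,a,rr,len(k)))
    return np.array(out)
E
cat > look.py <<'E'
from h import *
import sys
fr=[]
for i in range(int(sys.argv[1])):
    t=state()["clock"]; p=eyes.capture("scene"); fr.append((t,p["image"].min(2))); save(p,f"g{t:.2f}")
o=track(fr); print(np.round(o,3)); k=~np.isnan(o[:,1])
if k.sum()>2: c=np.polyfit(o[k,0]-o[-1,0],np.unwrap(o[k,1]),1); print("omega, angle at",o[-1,0],c)
print(state()["clock"])
E
python3 look.py 8
python3 - <<'E'
from h import *
o=track([(7.65+.05*i,cv2.imread(f"pics/f{i}_scene.png").min(2)) for i in(0,1,2,4,5,6)]); print(np.round(o,3),np.polyfit(o[:,0]-7.8,o[:,1],1))
E
```

```text
[[ 9.95   3.235  0.085 50.   ]
 [10.     3.277  0.084 56.   ]
 [10.05   3.311  0.084 59.   ]
 [10.1    3.295  0.085 54.   ]
 [10.15   3.198  0.087 43.   ]
 [10.2    3.115  0.091 37.   ]
 [10.25   3.115  0.091 37.   ]
 [10.3    3.115  0.091 37.   ]]
omega, angle at 10.3 [-0.554369    3.11069174]
10.35
[[ 7.65   3.177  0.084 40.   ]
 [ 7.7    3.211  0.084 41.   ]
 [ 7.75   3.243  0.084 44.   ]
 [ 7.85   3.28   0.084 47.   ]
 [ 7.9    3.129  0.089 33.   ]
 [ 7.95   3.074  0.091 30.   ]] [-0.31010729  3.18555174]
```

```bash
sed -i 's/np.max(st,0)/np.median(st,0)/; s/bg-g>45/abs(bg-g)>40/' h.py
python3 - <<'E'
from h import *
import glob
o=track([(float(f[6:-4]),cv2.imread(f).min(2)) for f in sorted(glob.glob("pics/g*.png"),key=lambda s:float(s[6:-4]))]); print(np.round(o,3),np.polyfit(o[:,0]-10.15,o[:,1],1))
o=track([(7.65+.05*i,cv2.imread(f"pics/f{i}_scene.png").min(2)) for i in(0,1,2,4,5,6)]); print(np.round(o,3),np.polyfit(o[:,0]-7.8,o[:,1],1))
E
```

```text
[[ 9.95   3.303  0.083 40.   ]
 [10.     3.441  0.083 40.   ]
 [10.05   3.629  0.082 32.   ]
 [10.1    3.816  0.082 26.   ]
 [10.15   3.923  0.083 23.   ]
 [10.2    4.09   0.084 21.   ]
 [10.25   4.195  0.084 26.   ]
 [10.3    4.308  0.084 26.   ]] [2.92881578 3.91160533]
[[ 7.65   3.101  0.082 35.   ]
 [ 7.7    3.244  0.083 40.   ]
 [ 7.75   3.388  0.083 40.   ]
 [ 7.85   3.752  0.082 26.   ]
 [ 7.9    3.923  0.083 23.   ]
 [ 7.95   4.093  0.083 22.   ]] [3.35758355 3.58352132]
```

>>> apply_moves([
  [0,0,0,0,0,0,0],
  [0,0,0,0,0,0,0],
  [0,0,0,0,0,0,0],
  [0,0,0,0,0,0,0],
  [0,0,0,0,0,0,0],
  [0,0,0,0,0,0,0],
  [0,0,0,0,0,0,0],
  [0,0,0,0,0,0,0],
  [0,0,0,0,0,0,0],
  [0,0,0,0,0,0,0],
  [0,0,0,0,0,0,0],
  [0,0,0,0,0,0,0],
  [0,0,0,0,0,0,0],
  [0,0,0,0,0,0,0],
  [0,0,0,0,0,0,0],
  [0,0,0,0,0,0,0],
  [0,0,0,0,0,0,0],
  [0,0,0,0,0,0,0],
  [0,0,0,0,0,0,0],
  [0,0,0,0,0,0,0],
])

```text
clock: 12.35
ee_pos: [0.465, -0.0195, 0.1393]
orientation: [1.954, 2.46, 0.0]
force: [-0.7, 0.4, 0.6]
finger_gap: -0.0001
grip_force: 0.0
```

```bash
python3 look.py 8
```

```text
[[12.35   2.984  0.082 32.   ]
 [12.4    3.08   0.082 34.   ]
 [12.45   3.19   0.083 38.   ]
 [12.5    3.266  0.084 37.   ]
 [12.55   3.381  0.084 39.   ]
 [12.6    3.534  0.083 34.   ]
 [12.65   3.727  0.081 25.   ]
 [12.7    3.835  0.082 26.   ]]
omega, angle at 12.7 [2.46164476 3.80539819]
12.75
```

>>> apply_moves([
  [0,0,0,0,0,0,0],
  [0,0,0,0,0,0,0],
  [0,0,0,0,0,0,0],
  [0,0,0,0,0,0,0],
  [0,0,0,0,0,0,0],
  [0,0,0,0,0,0,0],
  [0,0,0,0,0,0,0],
  [0,0,0,0,0,0,0],
  [0,0,0,0,0,0,0],
  [0,0,0,0,0,0,0],
  [0,0,0,0,0,0,0],
  [0,0,0,0,0,0,0],
  [0,0,0,0,0,0,0],
  [0,0,0,0,0,0,0],
  [0,0,0,0,0,0,0],
  [0,0,0,0,0,0,0],
  [0,0,0,0,0,0,0],
  [0,0,0,0,0,0,0],
])

```text
clock: 14.55
ee_pos: [0.465, -0.0195, 0.1393]
orientation: [-1.954, -2.46, -0.0]
force: [-0.2, 0.7, 0.8]
finger_gap: -0.0001
grip_force: 0.0
```

>>> apply_moves([
  [0,0,0,-1,0,0,0],
  [0,0,0,-1,0,0,0],
  [0,0,0,-0.8,0,0,0],
  [0,0,0,-0.4,0,0,0],
  [0,0,0,-0.125,0,0,0],
  [0,0,0,0,0,0,0],
  [0,0,0,0,0,0,0],
  [0,0,0,0,0,0,0],
  [0,0,0,0,0,0,0],
])

```text
clock: 15.45
ee_pos: [0.4653, -0.0196, 0.0733]
orientation: [1.954, 2.459, 0.001]
force: [1.0, -0.1, 0.2]
finger_gap: 0.0001
grip_force: 0.0
```

```bash
sed -i 's/for i in (0,1,2,4,5,6): st.append/for i in ():st.append/' h.py; python3 look.py 10; python3 -c "
from h import *
s=state();print(s['ee_pos'],s['force'])
p=cv2.imread('pics/g15.85.png')[180:280,250:390];cv2.imwrite('pics/c3.png',cv2.resize(p,None,fx=5,fy=5,interpolation=2))"
```

```text
[[15.45   3.111  0.082 34.   ]
 [15.5    3.188  0.083 39.   ]
 [15.55   3.258  0.084 38.   ]
 [15.6    3.35   0.084 38.   ]
 [15.65   3.44   0.084 34.   ]
 [15.7    3.564  0.083 32.   ]
 [15.75   3.724  0.081 27.   ]
 [15.8    3.847  0.082 26.   ]
 [15.85   3.939  0.083 28.   ]
 [15.9    4.028  0.083 25.   ]]
omega, angle at 15.9 [2.14624214 4.02782147]
15.95
[ 0.46494171 -0.01953208  0.07276151] [ 0.19604919 -1.55286916 -0.38242464]
```

View pics/c3.png

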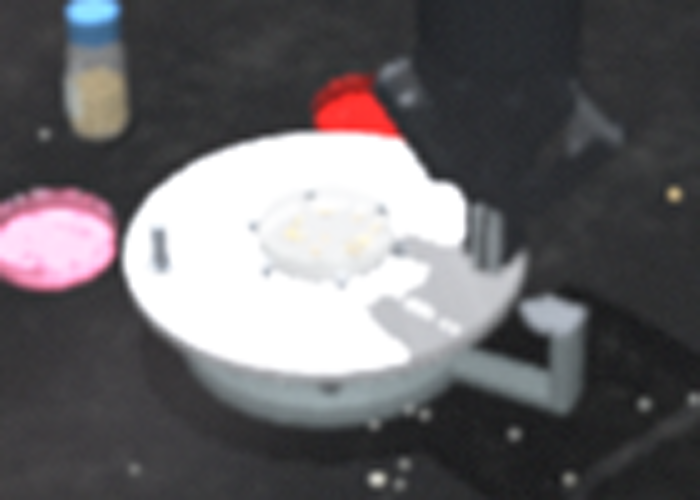

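>>> apply_moves([
  [0,0,0,0,0,0,0],
  [0,0,0,0,0,0,0],
  [0,0,0,0,0,0,0],
  [0,0,0,0,0,0,0],
  [0,0,0,0,0,0,0],
  [0,0,0,0,0,0,0],
  [0,0,0,0,0,0,0],
  [0,0,0,0,0,0,0],
  [0,0,0,0,0,0,0],
  [0,0,0,0,0,0,0],
  [0,0,0,0,0,0,0],
  [0,0,0,0,0,0,0],
  [0,0,0,0,0,0,0],
  [0,0,0,0,0,0,0],
  [0,0,0,-0.275,0,0,0],
  [0,0,0,0,0,0,0],
  [0,0,0,0,0,0,0],
  [0,0,0,0,0,0,0],
  [0,0,0,0,0,0,0],
])

```text
clock: 17.85
ee_pos: [0.4656, -0.0198, 0.0687]
orientation: [1.953, 2.459, 0.001]
force: [-8.3, -3.2, 50.4]
finger_gap: 0.0002
grip_force: 25.2
```

```bash
python3 -c "
from h import *
s=state();print(s['ee_pos'],s['force'])
for i in (0,1): q=eyes.capture('scene'); save(q,'p%d'%i)
p=q['image'][180:280,250:390,::-1];cv2.imwrite('pics/c4.png',cv2.resize(p,None,fx=5,fy=5,interpolation=2))
R=cv2.Rodrigues(np.array(S['rotation']))[0];f=200/np.tan(np.radians(S['vfov']/2))
for z in(.055,.069,.083):
  o=R.T@(np.array([.4603,-.0001,z])-S['origin']);print('home crop',5*(S['cx']-f*o[0]/o[2]-250),5*(S['cy']+f*o[1]/o[2]-180))"
```

```text
[ 0.46562485 -0.01983697  0.06870062] [-8.29730826 -3.21171723 50.40598031]
home crop 473.01501414374457 287.8211290232011
home crop 473.449462902457 264.14909912671135
home crop 473.889722916372 240.16042842016645
```

View pics/c4.png

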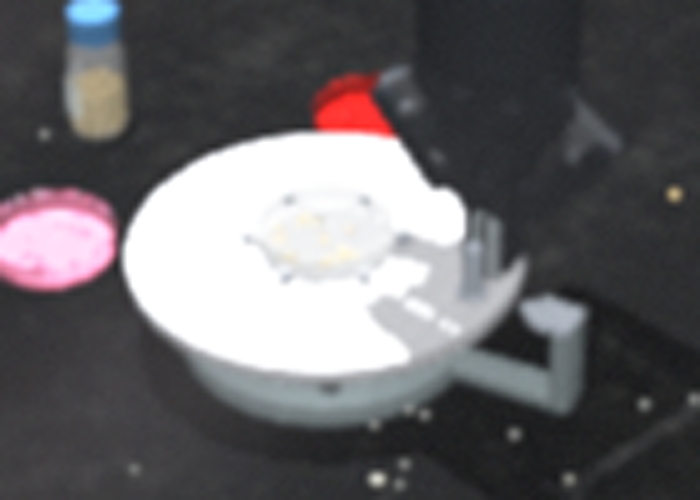

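>>> apply_moves([
  [0,0,0,0.025,0,0,0],
  [0,0,0,0.025,0,0,0],
  [0,0,0,0.025,0,0,0],
  [0,0,0,0.025,0,0,0],
  [0,0,0,0.025,0,0,0],
  [0,0,0,0.025,0,0,0],
  [0,0,0,0.05,0,0,0],
  [0,0,0,0.1,0,0,0],
  [0,0,0,0.3,0,0,0],
  [0,0,0,1,0,0,0],
  [0,0,0,1,0,0,0],
  [0,0,0,1,0,0,0],
  [0,0,0,1,0,0,0],
  [0,0,0,0,0,0,0],
])

```text
clock: 19.35
ee_pos: [0.4663, -0.0197, 0.1618]
orientation: [1.952, 2.457, 0.003]
force: [0.0, 0.3, -1.0]
finger_gap: -0.0
grip_force: 0.0
```

```bash
python3 -c "
from h import *
s=state();print(s['ee_pos'],s['force'],s['clock'])
a=[eyes.capture('scene') for i in range(6)]; save(a[-1],'q')
print(abs(a[0]['image'][195:260,270:360].astype(int)-a[-1]['image'][195:260,270:360]).max())
p=a[-1]['image'][180:280,250:390,::-1];cv2.imwrite('pics/c5.png',cv2.resize(p,None,fx=5,fy=5,interpolation=2))"
```

```text
[ 0.46629831 -0.01967303  0.16181576] [ 0.04070323  0.31186525 -0.95108099] 19.35
49
```

View pics/c5.png

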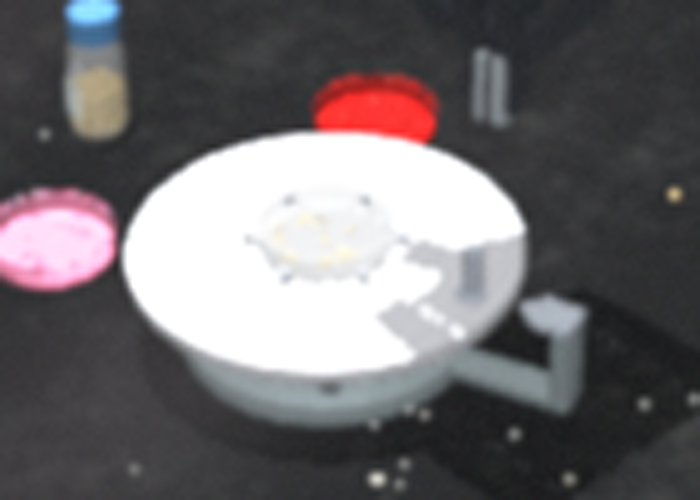

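```bash
python3 -c "
from bench import job
print(job.sign_off())"
```

```text
the job is handed in; nothing more can be done
None
```

The disc was flicked, ran untouched past the pointer several times, and was stopped with the pin in line with the pointer. The last picture shows the pin in place and the dish of kernels still centred. The job is handed in at about 20 s, but the sign-off gave no verdict.

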